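# Open the lantern maker's fittings box

### The arm

A 7-joint arm with a two-finger parallel gripper is mounted at the origin on the work surface. World frame = base frame: x ahead of the robot, y to its left, z up, the work surface at z = 0. Lengths are in m, angles in rad, forces in N, time in s.
With the tool pointing down it reaches from about 0.4 to 0.85 m from the base axis. Payload 10.4 kg.
Tool frame: the origin (TCP) lies on the front face of the gripper's body, between the roots of the fingers; the fingertips stand 73 mm ahead of it and the grasp point (between the pads) lies 54 mm ahead of it; x points along the fingers, y is the direction in which the jaws open and shut, and the axes are right-handed (so a half turn about x gives the same grasp; the last joint's range is limited). The gripper opens to 85 mm and grips with 20 to 120 N. Pads are 22 mm wide; open, the fingers measure 114 mm over their backs; the gripper's body (76 mm by 85 mm) begins 54 mm behind the grasp point. The pads swing forward as they close: fully open they stand 13 mm farther back than shut.
Start: joints at [-1.208, 0.332, -0.065, 1.46, 0.022, 1.35, -0.088], TCP at [0.235, 0.579, 0.304] pointing down, gripper open.
Joint ranges: [-2.6, 2.6], [-0.5, 2.12], [-1.47, 1.34], [0.16, 2.42], [-1.27, 4.41], [0.06, 2.06], [-2.6, 2.6]. Speed limits (rad/s): [2.22, 2.22, 2.79, 2.79, 3.14, 3.14, 3.14].

### API

Orientations are given as a unit quaternion [x, y, z, w].
In Python, from workcell import manip gives the robot as it stands. The module is installed in compiled form; this text tells all that it offers.
- The arm moves only by the tool arm_command, never from a script. Its argument "moves" is a list that holds one entry, the list of rows, each a list of 5 numbers: the closure, from 0 (fully open) to 1 (shut), then the shift along the tool's x, y, z in units of 25 mm (1.0 is 25 mm), then the turn about the tool's x in degrees. A call has 1 to 12 rows; each row shifts and turns the commanded pose from where the row before left it, along the tool's axes as they then stand; what a row does not reach is not made up. A row lasts 1/12 s, in which the tool goes at most 41.7 mm and 7.16 degrees, less where a joint would pass 70% of its speed; a pose out of reach is approached as far as the arm can. A call is refused whole if a number of a shift passes 1 or a number of a turn 7.16, either way. A call with a gripper value outside its range is refused whole. The fingers move at their own pace and stop on an object; "force" is the grip in N (left out, the last holds). Time passes only in rows, so rows that do not move let the fingers close. It gives the time, the measured TCP pose, the force and the opening at its end, in the units of the state.
- manip.get_obs(): the state, without advancing time (a new reading comes with each control period).
- manip.camera(name): name is "side" or "top"; returns the picture (400x640x3 uint8, red, green, blue); there is no depth.
- manip.camera_info(name): a dict with "vfov" (degrees; the focal length in pixels is half the picture's height over the tangent of half this angle, whatever the lens; pixels are square), "cx", "cy" (the principal point, pixels), "dist_coeffs" ([k1, k2, p1, p2, k3] as OpenCV has them; the pictures are not rectified), "pose" (4x4, takes a point from camera to world coordinates). Camera axes: x right, y down, z forward; pixel columns grow to the right and rows downward; lengths in m; the calibration is good to about 2 mm. A picture is of the moment at which its call begins. camera_info takes no time and is no camera call.
- manip.hand_in(): hands the job in, once; it reports no verdict.
Trained networks look in the newest picture that a camera, given by its name, has taken for a name from the list of things; names that differ only in an ending like _2 or _b are one class to them, and where a whole thing is asked for, a point or a joint stands for the part that bears it (a point fixed in the world has none). Each returns a list of dicts, best first, with "confidence" (0 to 1); they miss things now and then, are a little off and sometimes report something else, mostly with a low value. They report only what shows in the picture. A call takes as long as a camera call. They do not tell look-alikes from the thing itself.
- manip.regions_of(query, camera): "mask" (400x640 bool, what is visible of it) and "rect" ([left, top, right, bottom] in pixels, round what is visible of it).
- manip.pinpoint(query, camera): "pixel" ([row, column] in pixels: a listed point, or the origin of a listed thing).
The state is a dict: "clock": time; "joint_pos": joint angles; "joint_velocities": joint speeds; "tau": joint torques, N m; "position": TCP position; "ee_rot": TCP orientation; "ft_force": force on the tool from outside, world axes, zero at the start; "torque": the same for the moment, N m; "grip_width": opening from 0.0 (shut) to 1.0 (fully open).
Only numpy, scipy, OpenCV 4.12 (cv2) and the standard library are available. Lean on these libraries where they do the work, as an engineer would, in place of code of your own. Each camera call takes 0.05 s, during which the arm holds its last target.

### The job

Press the steel snap tab at the side of the fittings box fully down, then push the released cover along its lane onto the deck until the compartment is completely uncovered. Only touch and push: the cover must stay flat in its lane, never lifted, and the glue jar, rattan hoop and brush around the box must be left alone. Finish with the cover lying on the deck and the robot clear of everything.

Things in the scene. Friction and masses are not known exactly. Their poses are not given: they have to be found in the camera images.
- box: Grey-painted wooden fittings box fixed to the bench, 278 x 116 mm, its top (the lane) 55 mm above the bench. Origin at bench level; x along the lane in the direction in which the cover comes off, y left of that, z up. Box x = -135 to +143 mm. Rails at y = +-48 to +-58 stand 9 mm above the lane; no wall at the -x end, so the cover's rear is free there. End stop 12 mm high at x = 135.
- compartment (a point): Centre of the compartment's mouth at lane height (box x = -68.5, y = 0, z = 55 mm). Opening 97 (x) x 76 mm (y): x = -117 to -20, y = -38 to +38. It is 47 mm deep and holds brass ferrules up to 30 mm above the bench.
- deck (a point): Centre of the solid deck's top at lane height (box x = +57.5, y = 0, z = 55 mm). It runs from x = -20 to the end stop at +135, 96 mm wide between the rails: the cover is pushed onto it.
- cover: Loose flat plywood slab 110 (x) x 92 (y) x 18 mm, about 0.16 kg, dry friction only. Origin at the centre of its underside; x as the box's x. At the start its origin is at x = -70, y = 0, z = 55 mm in the box's frame, front face 4 mm short of the tab's tooth. The compartment is fully uncovered once the origin is beyond x = +35; it meets the end stop at x = +80 mm.
- cover_rear (a point): Centre of the cover's rear (-x) upright face, 9 mm above its underside, at box x = -125 mm at the start: the place to push towards box +x.
- tab (a joint): Depth of the snap tab in m: up to 0.003 at the start (locked), 0.013 = fully down on its stop. It moves straight down, takes about 4 N, stays wherever it is left and does not spring back. The cover passes over it, and it counts as fully down, once deeper than 0.0105.
- tab_pad (a point): Centre of the top of the steel tab's ribbed press pad, 34 x 34 mm, outside the -y rail at box x = -4, y = -82 mm; top 77 mm above the bench at joint 0, 64 mm fully down; nothing beneath it. A bar 14 mm wide (x = -11 to +3) runs from it through a gap in the rail to y = -16 mm as the tooth: 10 mm above the lane at joint 0, 3 mm below it fully down.
- glue_jar: Bystander: closed white glue jar, 60 mm diameter, 85 mm tall, standing about 150 mm off the box's +y side; origin at the centre of its underside.
- hoop: Bystander: rattan hoop lying flat, 110 mm outer diameter, 8 mm thick, 8 mm high; origin at the centre of its underside.
- brush: Bystander: paste brush 180 mm long lying on the bench off the box's -y side, beyond the tab; its length along its x axis.
Things that resemble listed ones, but are neither listed nor needed, are in the scene too. Of the things shaped like the cover, the plywood one is meant.

How it is judged:
By the outcome, as a careful person would: the job done as asked, in the order asked, and still so for the second after the job is handed in, with the robot touching nothing.
It also fails if it takes over 42 s, if anything falls off the work surface, if the arm or the gripper's body presses on something with over 40 N, if the wrist force passes 120 N, or if a joint passes its speed limit or range.

## Working session

There is one attempt and no reset: what is moved stays moved. The work goes in short steps, Python scripts to look and compute and a tool call to move; the robot and the scene stay as the last step left them, time stands still between calls to the robot, and variables do not carry over. Pictures are saved under pics/ and viewed, and the job is handed in when it is done.

Besides the shell and the picture viewer there is one more tool, called after "Call:" as a command line: name --argument value ..., lists and objects as JSON in quotes. arm_command: Moves the arm, as the interface text tells. Its arguments: {"type":"object","properties":{"moves":{"type":"array","items":{"type":"array","items":{"type":"array","items":{"type":"number"}}}},"force":{"type":"number"}},"required":["moves"]}

```bash
mkdir -p pics
cat > h.py <<'E'
import numpy as np, cv2
from workcell import manip
def K(n):
    i=manip.camera_info(n); f=200/np.tan(np.radians(i['vfov'])/2)
    return np.array([[f,0,i['cx']],[0,f,i['cy']],[0,0,1.]]),np.array(i['dist_coeffs'],float),np.array(i['pose'])
def ray(n,row,col):
    k,d,P=K(n); u=cv2.undistortPoints(np.array([[[col,row]]],float),k,d)[0,0]
    v=P[:3,:3]@np.array([u[0],u[1],1]); return P[:3,3],v
def atz(n,row,col,z):
    o,v=ray(n,row,col); return o+v*(z-o[2])/v[2]
def proj(n,p):
    k,d,P=K(n); R=P[:3,:3].T; t=-R@P[:3,3]
    return cv2.projectPoints(np.array(p,float).reshape(-1,3),cv2.Rodrigues(R)[0],t,k,d)[0][:,0]
def save(n,f):
    im=manip.camera(n); cv2.imwrite('pics/'+f,im[:,:,::-1]); return im
E
python3 - <<'E'
from h import *
for n in('top','side'):
    save(n,n+'0.png'); print(n,K(n)[2].round(3).tolist(),manip.camera_info(n)['vfov'])
    for q in('box','cover','tab','glue_jar','hoop','brush'):
        for r in manip.regions_of(q,n): print(q,r['rect'],round(r['confidence'],2))
    for q in('box','compartment','deck','cover','cover_rear','tab_pad','brush','glue_jar','hoop'):
        for r in manip.pinpoint(q,n): print(q,np.round(r['pixel'],1),round(r['confidence'],2))
print(manip.get_obs())
E
```

```text
top [[0.011, -0.999, 0.04, 0.47], [-1.0, -0.012, -0.013, -0.028], [0.013, -0.04, -0.999, 1.019], [0.0, 0.0, 0.0, 1.0]] 52.59778675941588
box [308.7, 85.6, 382.3, 206.5] 0.87
cover [174.8, 133.2, 222.0, 176.3] 0.9
cover [322.8, 151.7, 364.6, 196.4] 0.84
cover [414.9, 271.6, 470.6, 328.2] 0.79
cover [385.9, 203.8, 431.2, 254.4] 0.7
cover [314.6, 229.9, 366.0, 284.2] 0.59
tab [347.9, 134.9, 380.7, 151.1] 0.6
hoop [249.9, 179.8, 291.4, 222.8] 0.91
brush [388.1, 94.2, 420.5, 169.6] 0.63
box [151.2 338.4] 0.64
deck [122.9 333.8] 0.74
cover [254.2 339.5] 0.98
cover [152.8 198.4] 0.95
cover [172.8 343.6] 0.84
cover [296.7 439.4] 0.67
cover_rear [315.2 426.7] 0.96
cover_rear [198.8 344.8] 0.91
cover_rear [153.9 220.7] 0.83
cover_rear [250.2 404.3] 0.82
cover_rear [272.8 330.4] 0.62
tab_pad [141.7 375.4] 0.64
brush [129.3 406.9] 0.7
glue_jar [117.6 270.4] 0.62
side [[0.824, -0.289, 0.488, -0.07], [-0.567, -0.421, 0.708, -0.846], [0.001, -0.86, -0.511, 0.665], [0.0, 0.0, 0.0, 1.0]] 51.138261634105355
box [320.6, 171.2, 412.9, 242.4] 0.93
cover [278.5, 303.0, 338.9, 346.8] 0.98
cover [265.4, 227
[... 751 characters left out ...]
98.6 295. ] 0.57
{'clock': 1.6, 'joint_pos': array([-1.20761364,  0.33220708, -0.06470581,  1.46007982,  0.02160284,
        1.34989035, -0.08848765]), 'joint_velocities': array([-0.00029146, -0.00138536,  0.0006684 , -0.00069402, -0.00065214,
        0.00079319, -0.00093692]), 'tau': array([ 4.41245930e-06, -6.25222707e+01,  4.90675948e-02, -3.91822100e+01,
        1.64370780e-02,  1.74102672e-03, -8.97264454e-05]), 'position': array([0.23516862, 0.57909595, 0.30394276]), 'ee_rot': array([ 0.13558247,  0.69399408, -0.13550385,  0.69399447]), 'ft_force': array([-0.4795271 , -0.1131616 , -0.10798589]), 'torque': array([-0.027537  , -0.01353144, -0.03656798]), 'grip_width': 0.9966943707748329}
```

View pics/top0.png

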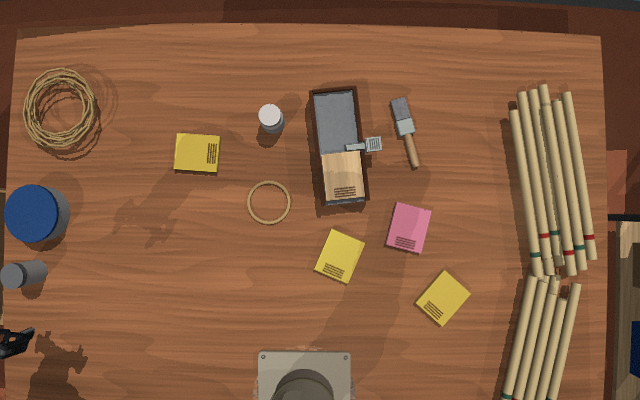

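View pics/side0.png

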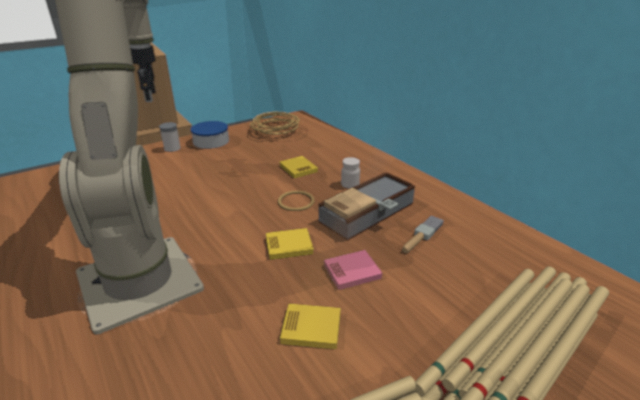

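Run:
```python
import cv2
a=cv2.imread('pics/top0.png')[70:230,240:440]; b=cv2.imread('pics/side0.png')[150:260,280:450]
cv2.imwrite('pics/top0c.png',cv2.resize(a,None,fx=3.75,fy=3.75,interpolation=2)[:600]); cv2.imwrite('pics/side0c.png',cv2.resize(b,None,fx=4.5,fy=4.5,interpolation=2))
```

```text
(no output)
```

View pics/top0c.png

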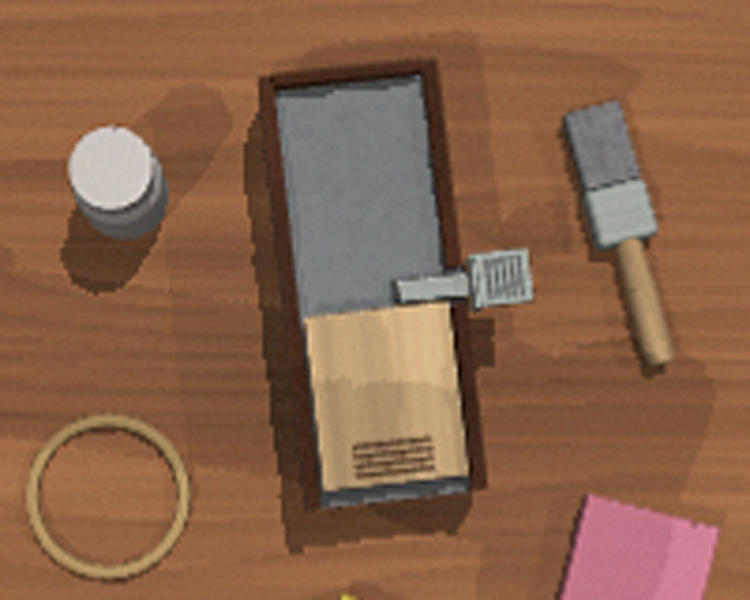

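View pics/side0c.png

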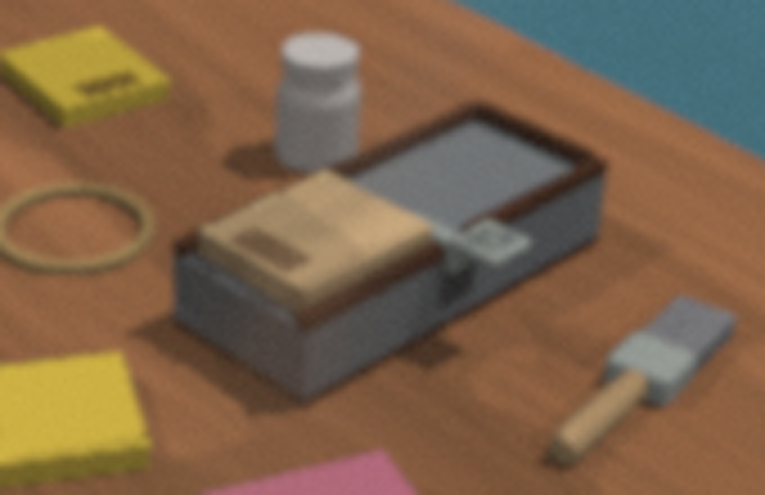

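The top view has five cover-shaped things:
- plywood slab on the box at (172,343)
- yellow (153,198)
- yellow (254,339)
- yellow (297,439)
- pink (228,409)

The crop shows the plywood one in the lane, with the tab pad at about (144,374). The jar is at (118,270), the hoop at (202,269) and the brush at (130,405). Next I fit the box pose from corners in both views.

```bash
cat > fit.py <<'E'
from h import *
from scipy.optimize import least_squares
T=[((143,58,67),260,78),((143,-58,67),437,60),((-135,-58,64),486,486),((-135,58,64),306,510),((-15,46,73),303,316),((-15,-46,73),450,303),((-125,46,73),322,490),((-125,-46,73),469,474),((-4,-82,74),501,279)]
S=[((143,58,67),480,103),((143,-58,67),605,160),((-135,-58,64),303,322),((-135,-58,0),307,400),((-15,-46,73),430,232),((-15,46,73),325,170),((-125,46,73),200,237),((-4,-82,74),490,240)]
pt=np.array([a[0] for a in T])/1e3; ut=np.array([(240+a[1]/3.75-.37,70+a[2]/3.75-.37) for a in T])
ps=np.array([a[0] for a in S])/1e3; us=np.array([(280+a[1]/4.5-.4,150+a[2]/4.5-.4) for a in S])
def W(q,p):
    c,s=np.cos(q[2]),np.sin(q[2]); p=np.atleast_2d(p)
    return np.c_[q[0]+c*p[:,0]-s*p[:,1],q[1]+s*p[:,0]+c*p[:,1],p[:,2]]
if __name__=='__main__':
    f1=lambda q:(proj('top',W(q,pt))-ut).ravel(); f2=lambda q:(proj('side',W(q,ps))-us).ravel()
    q0=[.6,-.06,0.]
    for nm,f in(('top',f1),('side',f2),('both',lambda q:np.r_[f1(q),f2(q)])):
        r=least_squares(f,q0,loss='soft_l1'); print(nm,r.x.round(4)); 
    print(f1(r.x).reshape(-1,2).round(1).tolist(),f2(r.x).reshape(-1,2).round(1).tolist())
    q=r.x
    for n,p in dict(pad=(-.004,-.082,.074),rear=(-.125,0,.064),end=(-.035,0,.064)).items(): print(n,W(q,p).round(4))
    print('brush',atz('top',129,407,.01),'jar',atz('top',117,270,.085),'hoop',atz('top',202,269,.004))
    for a in((224,410),(254,339)): print('blk',atz('top',*a,.018))
    from scipy.spatial.transform import Rotation as R
    print(R.from_quat(manip.get_obs()['ee_rot']).as_matrix().round(3))
E
python3 fit.py
```

```text
top [ 0.6195 -0.0788  0.1199]
side [ 0.6173 -0.0837  0.1171]
both [ 0.6196 -0.0796  0.1184]
[[-0.3, -0.7], [0.6, -0.7], [0.6, 1.0], [-0.1, -0.1], [0.3, 0.2], [-0.0, -0.4], [0.3, 0.4], [0.1, 0.4], [1.0, -0.2]] [[-1.5, -1.9], [0.7, -0.9], [0.3, -1.1], [-1.5, 1.7], [0.4, -1.9], [-0.2, -0.5], [-0.9, -2.3], [-0.2, -0.2]]
pad [[ 0.6253 -0.1614  0.074 ]]
rear [[ 0.4955 -0.0943  0.064 ]]
end [[ 0.5848 -0.0837  0.064 ]]
brush [ 0.67507499 -0.25379064  0.01      ] jar [0.6834184  0.08385506 0.085     ] hoop [0.48650942 0.09224153 0.004     ]
blk [ 0.43547021 -0.25983429  0.018     ]
blk [ 0.35994651 -0.0838292   0.018     ]
[[ 0.     0.376  0.927]
 [ 0.     0.927 -0.376]
 [-1.     0.    -0.   ]]
```

Both views fit to within about 1–2 px: box origin at (0.620, -0.080), yaw 6.8°. First I turn the tool to the box yaw with the gripper shut, then travel high to above the pad.

Call:
arm_command --moves '[[[1,0,0,0,-5.8],[1,0,0,0,-5.8],[1,0,0,0,-5.8],[1,0,0,0,-5.8],[1,0,0,0,-5.7],[1,0,-1,0.4,0],[1,0,-1,0.4,0],[1,0,-1,0.4,0],[1,0,-1,0.4,0],[1,0,-1,0.4,0],[1,0,-1,0.4,0],[1,0,-1,0.4,0]]]' --force 40

```text
clock: 2.6
position: [0.3259, 0.4124, 0.3041]
ee_rot: [-0.042, 0.706, 0.042, 0.706]
ft_force: [0.8, -0.3, 0.1]
grip_width: -0.002
```

```bash
cat > rel.py <<'E'
from h import *
from scipy.spatial.transform import Rotation as R
q=(0.6196,-0.0796,0.1184)
o=manip.get_obs(); M=R.from_quat(o['ee_rot']).as_matrix(); c,s=np.cos(q[2]),np.sin(q[2])
d=o['position']-[q[0],q[1],0]
print('t',round(o['clock'],2),'box xyz mm',(1e3*np.array([c*d[0]+s*d[1],-s*d[0]+c*d[1],d[2]])).round(1),'yaw err deg',np.degrees(np.arctan2(M[1,2],M[0,2])-q[2]).round(2),'tilt',M[:,0].round(3),'F',o['ft_force'].round(2),'grip',round(o['grip_width'],3))
E
python3 rel.py
```

```text
t 2.6 box xyz mm [-233.5  523.2  304.1] yaw err deg 0.01 tilt [ 0.  0. -1.] F [ 0.77 -0.3   0.1 ] grip -0.002
```

Call:
arm_command --moves '[[[1,0,-1,0.38,0],[1,0,-1,0.38,0],[1,0,-1,0.38,0],[1,0,-1,0.38,0],[1,0,-1,0.38,0],[1,0,-1,0.38,0],[1,0,-1,0.38,0],[1,0,-1,0.38,0],[1,0,-1,0.38,0],[1,0,-1,0.38,0],[1,0,-1,0.38,0],[1,0,-1,0.38,0]]]'

```text
clock: 3.6
position: [0.4745, 0.1279, 0.3041]
ee_rot: [-0.042, 0.706, 0.042, 0.706]
ft_force: [-0.5, -0.2, -0.0]
grip_width: 0.001
```

Call:
arm_command --moves '[[[1,0,-1,0.38,0],[1,0,-1,0.38,0],[1,0,-1,0.38,0],[1,0,-1,0.38,0],[1,0,-1,0.38,0],[1,0,-1,0.38,0],[1,0,-1,0.38,0],[1,0,-1,0.38,0],[1,0,-1,0.38,0],[1,0,-1,0.38,0],[1,0,0,0,0],[1,0,0,0,0]]]'

```text
clock: 4.6
position: [0.5981, -0.1094, 0.3036]
ee_rot: [-0.041, 0.706, 0.041, 0.706]
ft_force: [-0.3, -0.3, -0.6]
grip_width: 0.0
```

```bash
python3 rel.py
```

```text
t 4.6 box xyz mm [-24.9 -27.1 303.6] yaw err deg -0.15 tilt [-0.    -0.001 -1.   ] F [-0.3  -0.29 -0.59] grip 0.0
```

Call:
arm_command --moves '[[[1,0,-0.75,0.28,0],[1,0,-0.75,0.28,0],[1,0,-0.75,0.28,0],[1,0.9,0,0,0],[1,0.9,0,0,0],[1,0.9,0,0,0],[1,0.9,0,0,0],[1,0.9,0,0,0],[1,0,0,0,0],[1,0,0,0,0]]]'

```text
clock: 5.43
position: [0.6251, -0.1599, 0.191]
ee_rot: [-0.042, 0.707, 0.043, 0.705]
ft_force: [1.2, 0.2, 1.8]
grip_width: -0.003
```

```bash
python3 rel.py
python3 - <<'E'
from h import *
a=save('top','t1.png')[90:190,300:430]; b=save('side','s1.png')[130:260,300:450]
cv2.imwrite('pics/m1.png',np.hstack([cv2.resize(a,(390,390),interpolation=2),cv2.resize(b,(400,390),interpolation=2)])[:,:,::-1])
E
```

```text
t 5.43 box xyz mm [ -4.  -80.4 191. ] yaw err deg 0.09 tilt [-0.002  0.001 -1.   ] F [1.24 0.16 1.81] grip -0.003
```

View pics/m1.png

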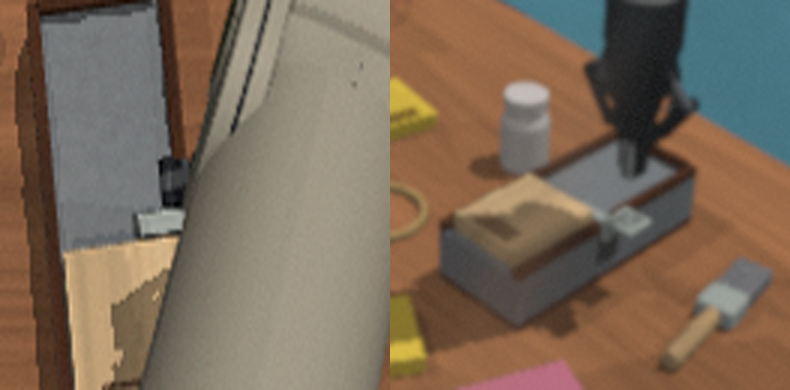

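The side view shows the shut fingertips straight above the pad (tip at crop (632,175), pad at (628,222)), so I press down gradually.

Call:
arm_command --moves '[[[1,0.4,-0.06,0,0],[1,0.4,0,0,0],[1,0.4,0,0,0],[1,0.2,0,0,0],[1,0.2,0,0,0],[1,0.1,0,0,0],[1,0,0,0,0],[1,0,0,0,0]]]'

```text
clock: 6.2
position: [0.6258, -0.1627, 0.149]
ee_rot: [-0.042, 0.706, 0.042, 0.706]
ft_force: [-0.3, 0.0, -0.1]
grip_width: 0.004
```

```bash
python3 rel.py
```

```text
t 6.2 box xyz mm [ -3.7 -83.3 149. ] yaw err deg 0.01 tilt [ 0. -0. -1.] F [-0.31  0.04 -0.08] grip 0.004
```

Call:
arm_command --moves '[[[1,0.08,0,0,0],[1,0.08,0,0,0],[1,0.08,0,0,0],[1,0,0,0,0],[1,0,0,0,0]]]'

```text
clock: 6.62
position: [0.6259, -0.1627, 0.143]
ee_rot: [-0.042, 0.706, 0.042, 0.706]
ft_force: [1.5, -1.0, 1.0]
grip_width: 0.003
```

```bash
python3 rel.py
```

```text
t 6.62 box xyz mm [ -3.5 -83.3 143. ] yaw err deg 0.01 tilt [ 0.001 -0.    -1.   ] F [ 1.47 -1.05  0.96] grip 0.003
```

Call:
arm_command --moves '[[[1,0.08,0,0,0],[1,0.08,0,0,0],[1,0,0,0,0],[1,0,0,0,0]]]'

```text
clock: 6.95
position: [0.6256, -0.1626, 0.1386]
ee_rot: [-0.042, 0.706, 0.042, 0.706]
ft_force: [1.7, -0.6, 0.6]
grip_width: -0.001
```

Call:
arm_command --moves '[[[1,0.08,0,0,0],[1,0,0,0,0],[1,0,0,0,0]]]'

```text
clock: 7.2
position: [0.6256, -0.1626, 0.1368]
ee_rot: [-0.042, 0.706, 0.042, 0.706]
ft_force: [-0.1, -0.0, 2.4]
grip_width: 0.001
```

```bash
python3 rel.py
python3 - <<'E'
from h import *
b=save('side','s2.png')[130:260,300:450]
cv2.imwrite('pics/m2.png',cv2.resize(b,(690,598),interpolation=2)[:,:,::-1])
E
```

```text
t 7.2 box xyz mm [ -3.8 -83.1 136.8] yaw err deg 0.01 tilt [-0.  0. -1.] F [-0.13 -0.04  2.41] grip 0.001
```

View pics/m2.png

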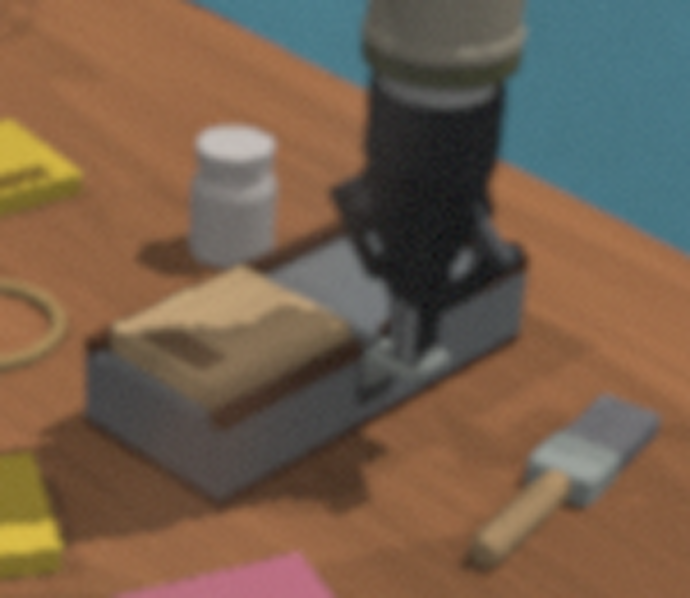

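The side view shows the fingers on the pad and the tab visibly lower, with its bar now below the rail line. The force is still only about 2 N, so I keep going until it meets the stop.

Call:
arm_command --moves '[[[1,0.08,0,0,0],[1,0,0,0,0],[1,0,0,0,0]]]'

```text
clock: 7.5
position: [0.6258, -0.1629, 0.1364]
ee_rot: [-0.042, 0.706, 0.042, 0.706]
ft_force: [-4.6, 0.7, 15.5]
grip_width: -0.0
```

Call:
arm_command --moves '[[[1,0.04,0,0,0],[1,0,0,0,0],[1,0,0,0,0]]]'

```text
clock: 7.75
position: [0.6259, -0.163, 0.1362]
ee_rot: [-0.042, 0.705, 0.042, 0.706]
ft_force: [-7.6, 1.9, 23.0]
grip_width: -0.002
```

Full stop reached: TCP z is 136.4 mm and the force jumps to 23 N. I lift off and move behind the cover.

Call:
arm_command --moves '[[[1,-0.3,0,0,0],[1,-0.7,0,0,0],[1,-0.8,0,0,0],[1,-0.8,0,0,0],[1,0,0.5,-1,0],[1,0,0.5,-1,0],[1,0,0.5,-1,0],[1,0,0.5,-1,0],[1,0,0.5,-1,0],[1,0,0.5,-1,0],[1,0,0.3,-0.8,0],[1,0,0,0,0]]]'

```text
clock: 8.75
position: [0.4435, -0.0999, 0.1981]
ee_rot: [-0.041, 0.707, 0.043, 0.705]
ft_force: [0.4, -1.2, -0.2]
grip_width: -0.0
```

```bash
python3 rel.py
python3 - <<'E'
from h import *
t=save('top','t3.png')[70:220,290:440]; b=save('side','s3.png')[130:260,280:430]
cv2.imwrite('pics/m3.png',np.hstack([cv2.resize(t,(390,390),interpolation=2),cv2.resize(b,(400,390),interpolation=2)])[:,:,::-1])
E
```

```text
t 8.75 box xyz mm [-177.2    0.7  198.1] yaw err deg 0.04 tilt [-0.003  0.002 -1.   ] F [ 0.38 -1.17 -0.22] grip -0.0
```

View pics/m3.png

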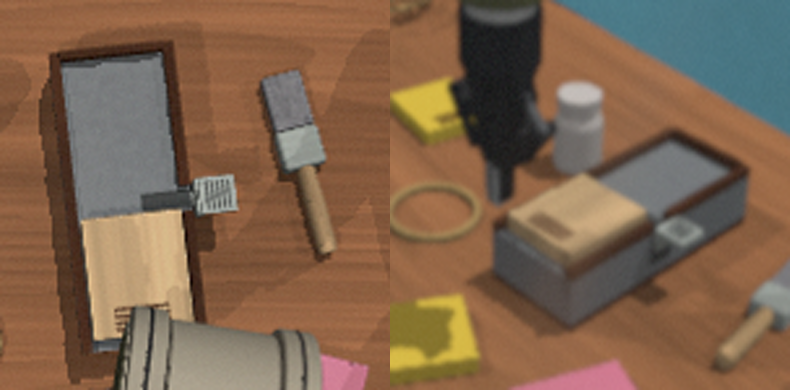

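The top crop shows the tooth dark and below the lane, with the pad lowered (215,195). The cover is untouched, and the tool is behind its rear face. Next I lower and start pushing.

Call:
arm_command --moves '[[[1,0.8,0,0,0],[1,0.8,0,0,0],[1,0.7,0,0,0],[1,0.3,0,0,0],[1,0,0,0.3,0],[1,0,0,0.3,0],[1,0,0,0.3,0],[1,0,0,0.2,0],[1,0,0,0.2,0],[1,0,0,0.2,0],[1,0,0,0,0],[1,0,0,0,0]]]'

```text
clock: 9.85
position: [0.4845, -0.0964, 0.134]
ee_rot: [-0.042, 0.706, 0.042, 0.706]
ft_force: [0.1, -0.8, 1.1]
grip_width: 0.003
```

```bash
python3 rel.py
```

```text
t 9.85 box xyz mm [-136.1   -0.7  134. ] yaw err deg 0.02 tilt [ 0. -0. -1.] F [ 0.11 -0.84  1.07] grip 0.003
```

Call:
arm_command --moves '[[[1,0,0,0.2,0],[1,0,0,0.2,0],[1,0,0,0.2,0],[1,0,0,0.2,0],[1,0,0,0.2,0],[1,0,0,0.2,0],[1,0,0,0.2,0],[1,0,0,0.2,0],[1,0,0,0.1,0],[1,0,0,0,0]]]'

```text
clock: 10.68
position: [0.5272, -0.0912, 0.1339]
ee_rot: [-0.042, 0.706, 0.042, 0.706]
ft_force: [0.9, 1.7, -0.2]
grip_width: 0.005
```

```bash
python3 rel.py
python3 - <<'E'
from h import *
t=save('top','t4.png')[70:220,290:440]; b=save('side','s4.png')[130:260,280:430]
cv2.imwrite('pics/m4.png',np.hstack([cv2.resize(t,(390,390),interpolation=2),cv2.resize(b,(400,390),interpolation=2)])[:,:,::-1])
E
```

```text
t 10.68 box xyz mm [-93.1  -0.6 133.9] yaw err deg 0.03 tilt [ 0.001 -0.    -1.   ] F [ 0.94  1.67 -0.16] grip 0.005
```

View pics/m4.png

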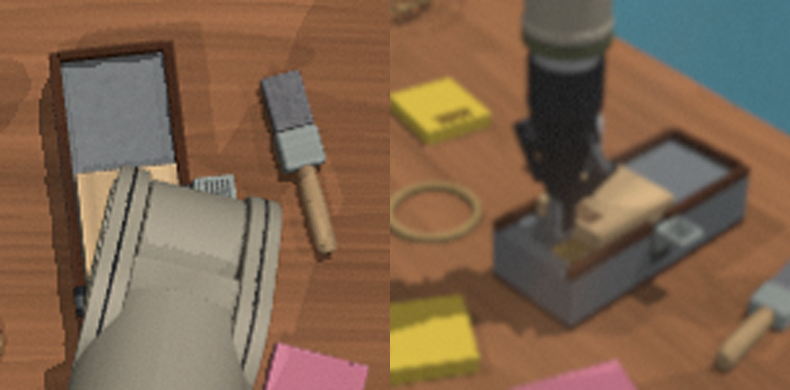

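The cover slides flat over the lowered tooth: its front edge is now at top-crop row 165, and the fingers are against its rear. I continue the push.

Call:
arm_command --moves '[[[1,0,0,0.2,0],[1,0,0,0.3,0],[1,0,0,0.3,0],[1,0,0,0.3,0],[1,0,0,0.3,0],[1,0,0,0.3,0],[1,0,0,0.3,0],[1,0,0,0.3,0],[1,0,0,0.3,0],[1,0,0,0.3,0],[1,0,0,0.2,0],[1,0,0,0.1,0]]]'

```text
clock: 11.78
position: [0.6068, -0.0817, 0.1338]
ee_rot: [-0.042, 0.706, 0.042, 0.706]
ft_force: [-1.9, -0.3, 1.0]
grip_width: -0.0
```

Call:
arm_command --moves '[[[1,0,0,0.1,0],[1,0,0,0.1,0],[1,0,0,0,0],[1,0,0,0,0]]]'

```text
clock: 12.12
position: [0.6111, -0.0813, 0.1339]
ee_rot: [-0.042, 0.706, 0.042, 0.706]
ft_force: [0.6, 1.1, -0.5]
grip_width: 0.003
```

```bash
python3 rel.py
python3 - <<'E'
from h import *
t=save('top','t5.png')[70:220,290:440]; b=save('side','s5.png')[130:260,280:430]
cv2.imwrite('pics/m5.png',np.hstack([cv2.resize(t,(390,390),interpolation=2),cv2.resize(b,(400,390),interpolation=2)])[:,:,::-1])
E
```

```text
t 12.12 box xyz mm [ -8.7  -0.7 133.9] yaw err deg 0.01 tilt [ 0.  0. -1.] F [ 0.63  1.09 -0.45] grip 0.003
```

View pics/m5.png

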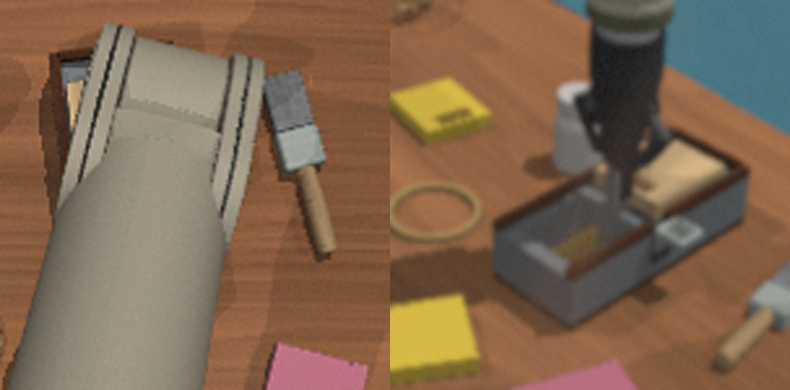

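The side view shows the cover on the deck and the compartment open with the ferrules visible. I back off first, then lift and withdraw well back and to the robot's left for an unobstructed check.

Call:
arm_command --moves '[[[1,0,0,-0.3,0],[1,0,0,-0.6,0],[1,-0.5,0,-0.3,0],[1,-0.9,0,0,0],[1,-0.9,0,0,0],[1,-0.9,0,0,0],[1,-0.9,0,0,0],[1,-0.9,0,0,0],[1,-0.9,0,-0.5,0],[1,0,0.5,-1,0],[1,0,0.8,-0.8,0],[1,0,0.8,-0.8,0]]]'

```text
clock: 13.22
position: [0.4964, -0.0423, 0.2815]
ee_rot: [-0.041, 0.706, 0.041, 0.706]
ft_force: [0.2, -0.2, 0.1]
grip_width: -0.001
```

Call:
arm_command --moves '[[[1,0,1,-0.4,0],[1,0,1,-0.4,0],[1,0,1,-0.4,0],[1,0,1,-0.4,0],[1,0,1,-0.4,0],[1,0,1,0,0],[1,0,1,0,0],[1,0,1,0,0],[1,0,1,0,0],[1,0,0,0,0],[1,0,0,0,0],[1,0,0,0,0]]]'

```text
clock: 14.22
position: [0.4216, 0.1747, 0.2813]
ee_rot: [-0.042, 0.706, 0.042, 0.706]
ft_force: [1.4, -0.4, -0.3]
grip_width: -0.005
```

```bash
python3 rel.py
python3 - <<'E'
from h import *
from fit import W
q=(0.6196,-0.0796,0.1184)
T=save('top','t6.png');S=save('side','s6.png')
for r in manip.pinpoint('cover','top')+manip.pinpoint('cover','side')[:4]: print(np.round(r['pixel'],1),round(r['confidence'],2))
c=np.array([(0,46,73),(110,46,73),(110,-46,73),(0,-46,73)])/1e3
for n,im in(('top',T),('side',S)): print(n,proj(n,W(q,c)).round(1).tolist())
t=T[70:220,290:440]; b=S[130:260,280:430]
cv2.imwrite('pics/m6.png',np.hstack([cv2.resize(t,(400,400),interpolation=2),cv2.resize(b,(400,400),interpolation=2)])[:,:,::-1])
E
```

```text
t 14.22 box xyz mm [-166.6  275.9  281.3] yaw err deg -0.02 tilt [ 0. -0. -1.] F [ 1.4  -0.37 -0.32] grip -0.005
[256.5 340.1] 0.9
[227.9 404.9] 0.81
[124.6 336.4] 0.75
[297.2 441.7] 0.55
[187.9 381.7] 0.89
[244.1 286.6] 0.82
[327.6 311.2] 0.79
[169.6 298.2] 0.68
top [[320.1, 147.8], [315.1, 102.0], [353.7, 98.1], [358.9, 143.8]]
side [[355.3, 185.2], [380.7, 173.5], [404.6, 184.6], [379.2, 197.4]]
```

View pics/m6.png

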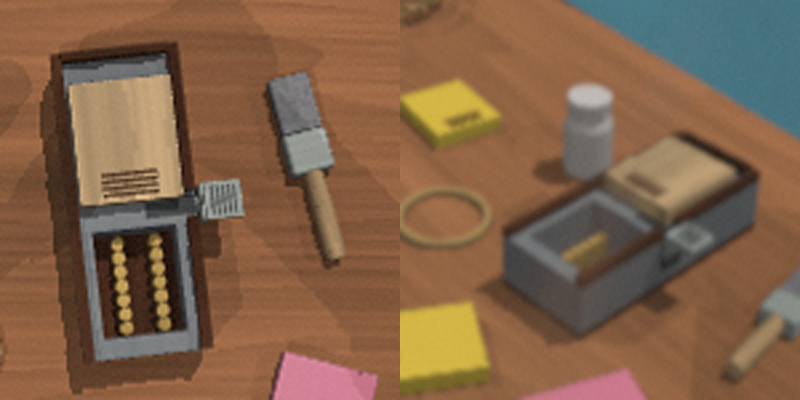

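View pics/t6.png

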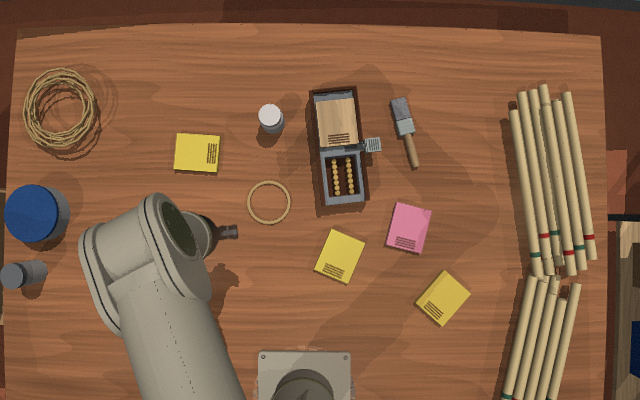

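The top view shows the compartment fully open at (176,343). The cover lies flat on the deck at (124,336), with its rear edge at about row 147, which puts its origin near +55 mm. The tab is down, the jar, hoop and brush are where they started, and the arm is well clear.

```bash
python3 -c "
from workcell import manip
print(manip.hand_in())"
```

```text
the job is handed in; nothing more can be done
None
```

The job is done and handed in at about 14.5 s of the 42 s allowed; the hand-in reports no verdict.

- **Tab:** I pressed the pad with the shut fingertips until it met its stop. The tool stopped descending with the fingertips at about 63–64 mm, and the force rose from about 2 N to 23 N. The pictures afterwards showed the tooth below the lane.
- **Cover:** I then pushed the plywood cover from the centre of its rear face, and it slid flat in its lane onto the deck. Its origin ended near box x = +55 mm, past the +35 mm needed and short of the end stop.
- **Final check:** With the arm withdrawn, both views showed the compartment fully open and the cover flat on the deck. The glue jar, rattan hoop and brush were where they started, and the robot was touching nothing.

**Uncertain readings:** Forces during the push stayed within the sensor's noise, about 2 N. My box fit left up to about 2 px of error in the side view, and the top-only and side-only fits differed by about 5 mm. No check failed.

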